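# Turn out the copper mould onto its wooden board

### The job

Two steel swivel stands each hold a small mould, mouth up, with a round wooden board lying on it. Take the handle of the stand with the copper mould and swing it from the left up and all the way over to the right, so that the copper mould and its board are turned over together and the mould ends upside down on top of the board, level in the stand; then let go. Leave the blue mould's stand as it is.

Things in the scene. Friction and masses are not known exactly. Their poses are not given: they have to be found in the camera images.
- copper_handle (a point): Middle of the copper stand's black handle bar: round, 12 mm thick, 85 mm clear, fixed to the cradle, 85 mm up. y axis along the bar; +x points 105 mm to the axle (parallel, also 85 mm up); z up at the start. Swings on that 105 mm radius up and over, half a turn between stops; friction-stiff (3 N at the bar), stays where left. 50 mm gap to the cradle: straddle it with jaws 40 to 55 mm open.
- copper_mould: Hollow round copper mould, 45 mm high, 66 mm wide at the base, 92 mm at the rim, about 0.2 kg, caged with a few mm of play in the open steel cradle (86 x 113 x 68 mm, centred on the axle, between steel posts 95 mm high on a pale wooden 150 x 190 mm foot). Origin at the centre of its base outside; z axis from base to mouth (up at the start, down when turned over).
- copper_board: Round brown wooden board, 95 mm wide, 8 mm thick, lying on the copper mould's mouth inside the same cradle. Origin at the centre of the face that is underneath at the start and touches the mould; z axis up at the start.
- blue_mould: Blue enamel mould of the same shape, under a board of its own in the second stand of the same make, to be left alone; the two stands may be either way round, left and right. Origin at the centre of its base outside; z axis towards its mouth.
Things that resemble listed ones, but are neither listed nor needed, are in the scene too. What is shaped like the copper_mould but green is not meant.

How it is judged:
By the outcome, as a careful person would: the job done as asked, in the order asked, and still so for the second after the job is handed in, with the robot touching nothing.
It also fails if it takes over 38 s, if anything falls off the work surface, if the arm or the gripper's body presses on something with over 40 N, if the wrist force passes 120 N, or if a joint passes its speed limit or range.

### The arm

A 7-joint arm with a two-finger parallel gripper is mounted at the origin on a cart in front of the work surface, level with it; the furniture and walls round the work are solid. World frame = base frame: x ahead of the robot, y to its left, z up, the work surface at z = 0. Lengths are in m, angles in rad, forces in N, time in s.
With the tool pointing down it reaches from about 0.4 to 0.9 m from the base axis. Payload 5.6 kg.
Tool frame: the origin (TCP) lies at the very end of the fingers, on their centre line; the grasp point (between the pads) lies 19 mm behind it (ctrl.hold_point_z is the z of the grasp point in the tool frame, in m); z points along the fingers, y is the line along which they close (so a half turn about z gives the same grasp; the last joint's range is limited). The gripper opens to 92 mm and grips with 3 to 60 N. Pads are 20 mm wide; open, the fingers measure 128 mm over their backs; the gripper's body (75 mm by 189 mm) begins 69 mm behind the grasp point.
Start: joints at [-0.746, 0.468, -0.012, 1.603, 0.006, 1.071, -0.056], TCP at [0.496, 0.42, 0.215] pointing down, gripper open.
Joint ranges: [-2.53, 2.53], [-0.31, 2.02], [-1.57, 1.55], [0.28, 2.44], [-1.29, 4.43], [0.15, 1.84], [-2.92, 2.92]. Speed limits (rad/s): [2.57, 2.57, 3.14, 3.14, 3.14, 3.14, 3.14].

### API

Orientations are given as a unit quaternion [w, x, y, z].
In Python, from station import ctrl gives the robot as it stands. The module is installed in compiled form; this text tells all that it offers.
- The arm moves only by the shell command python3 -m pendant 'ROWS' [OPENING] [FORCE]. ROWS is JSON, a list of rows, each an object of numbers: "tx", "ty", "tz": the shift along the tool's x, y, z in cm; "twist": the turn about the tool's z in degrees. A call has 1 to 8 rows; each row shifts and turns the commanded pose from where the row before left it, along the tool's axes as they then stand; what a row does not reach is not made up. A row lasts 1/12 s, in which the tool goes at most 41.7 mm and 7.16 degrees, less where a joint would pass 70% of its speed; a pose out of reach is approached as far as the arm can. A call with a gripper value outside its range is refused whole. OPENING is the closure, from -1 (fully open) to 1 (shut), set as the call begins (- or left out, the last holds). The fingers move at their own pace and stop on an object; FORCE is the grip in N (left out, the last holds). Time passes only in rows, so rows that do not move let the fingers close. It gives the time, the measured TCP pose, the force, the opening and the grip force at its end, in the units of the state.
- ctrl.read_state(): the state, without advancing time (a new reading comes with each control period).
- ctrl.get_image(name): name is "side" or "top" or "wrist"; returns a dict with "color" (480x640x3 uint8, red, green, blue), "range_z" (480x640 float32, m along the optical axis (not along the pixel's ray), 0 where there is no reading), "fov_y" (degrees; the focal length in pixels is half the picture's height over the tangent of half this angle, whatever the lens; pixels are square), "cx", "cy" (the principal point, pixels), "R" (3x3) and "t" (3): a world point X has camera coordinates R X + t. Camera axes: x right, y down, z forward; pixel columns grow to the right and rows downward; lengths in m; the calibration is good to about 2 mm. A picture is of the moment at which its call begins.
- ctrl.hand_in(): hands the job in; it is judged then, once.
The state is a dict: "t": time; "joint_pos": joint angles; "dq": joint speeds; "joint_torque": joint torques, N m; "ee_pos": TCP position; "eef_rot": TCP orientation; "contact_force": force on the tool from outside, world axes, zero at the start; "torque": the same for the moment, N m; "gripper_width": finger opening in m; "grip_force": force on a finger pad.
Only numpy, scipy, OpenCV 4.12 (cv2) and the standard library are available. Lean on these libraries where they do the work, as an engineer would, in place of code of your own. Each camera call takes 0.05 s, during which the arm holds its last target. There are 200 camera calls.

## Working session

There is one attempt and no reset: what is moved stays moved. The work goes in short steps, Python scripts to look and compute and a shell command to move; the robot and the scene stay as the last step left them, time stands still between calls to the robot, and variables do not carry over. Pictures are saved under pics/ and viewed, at most 10 in all, crops included, and the job is handed in when it is done.

```bash
mkdir -p pics
cat > h.py <<'E'
import numpy as np, cv2
from station import ctrl
def get(n,fn=None):
    d=ctrl.get_image(n)
    f=d["color"].shape[0]/2/np.tan(np.radians(d["fov_y"])/2)
    v,u=np.mgrid[:480,:640]; z=d["range_z"]
    P=np.stack([(u-d["cx"])*z/f,(v-d["cy"])*z/f,z],-1)
    W=(P-d["t"])@d["R"]; W[z==0]=np.nan
    if fn: cv2.imwrite("pics/"+fn,d["color"][:,:,::-1])
    d["W"]=W; d["f"]=f; return d
E
python3 - <<'E'
from h import *
for n in("top","side"):
    d=get(n,n+"1.png"); np.savez("/tmp/"+n,c=d["color"],W=d["W"]); print(n,d["R"].round(2).tolist(),d["t"],d["f"])
s=ctrl.read_state();print(s["ee_pos"],s["eef_rot"],s["t"],s["gripper_width"],s["contact_force"])
E
```

```text
top [[0.03, -1.0, -0.01], [-0.99, -0.03, -0.12], [0.12, 0.02, -0.99]] [0.10045253 0.50951043 0.87404002] 466.26829360640284
side [[0.94, -0.35, -0.01], [-0.23, -0.59, -0.78], [0.26, 0.73, -0.63]] [-0.4193794   0.23841076  0.70479845] 433.7484611280455
[0.49554241 0.41985326 0.21374023] [-2.80652140e-04  4.20430217e-01  9.07324543e-01 -7.25978939e-04] 0.1 0.09175319120778326 [ 0.63607889 -0.53776082  0.71249947]
```

View pics/top1.png

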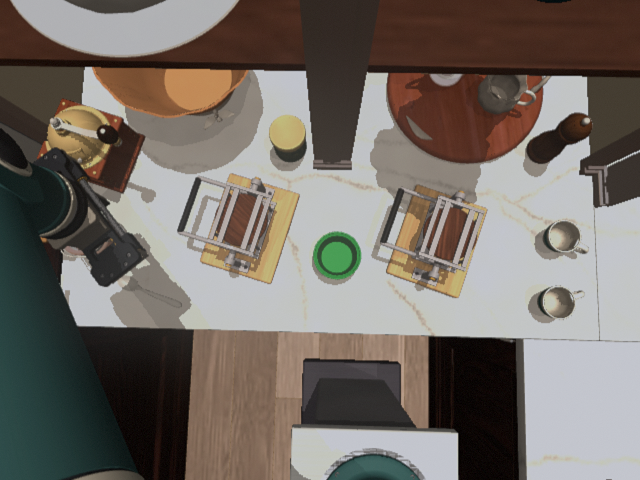

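View pics/side1.png

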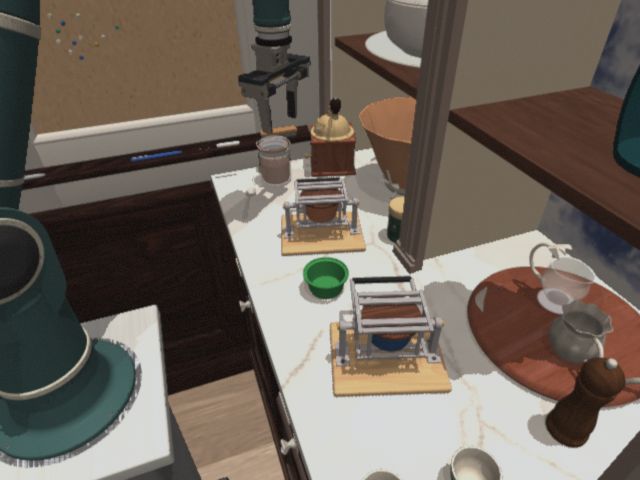

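The top view shows two stands. The one at (240,228) has its black bar at (188,206), and the other is at (437,240). In the side view the nearer stand (robot's right, (392,335)) shows blue under its board. So the far one at (322,215), the left stand in the top view, should be the copper one.

Run:
```python
from h import *
d=np.load("/tmp/top.npz");c=d["c"].astype(int);W=d["W"]
# bar: dark pixels z 0.07..0.11 around (188,206)
m=np.zeros((480,640),bool);m[165:245,170:215]=1
m&=(c.sum(-1)<150)&(W[...,2]>.07)&(W[...,2]<.11)
P=W[m];c0=P.mean(0);u=np.linalg.svd(P-c0)[2][0];s=(P-c0)@u
print("bar n",m.sum(),"mean",c0,"dir",u,"mid",c0+u*(s.min()+s.max())/2,"len",np.ptp(s),"topz",np.percentile(P[:,2],[5,50,95]))
# whole stand: foot (pale wood, z .005-.03)
for nm,(a,b,e,f) in dict(copper=(165,290,175,305),blue=(175,300,375,495)).items():
    R=W[a:b,e:f].reshape(-1,3);C=c[a:b,e:f].reshape(-1,3)
    k=(R[:,2]>.005)&(R[:,2]<.035)&(C[:,0]-C[:,2]>50)
    r=cv2.minAreaRect(R[k][:,:2].astype(np.float32)*1000);print(nm,"foot",k.sum(),R[k][:,2].mean(),r)
    k=(R[:,2]>.1)&(R[:,2]<.17);print(" high",k.sum(),R[k].mean(0),R[k].max(0),R[k].min(0))
for p in [(40,150),(40,450),(62,250),(160,332),(100,335),(30,345)]: print(p,W[p].round(3))
q=W[...,2]>.3; q[:, :150]=0
print("side colours:")
S=np.load("/tmp/side.npz");cs=S["c"];Ws=S["W"]
for p in [(210,322),(215,318),(340,392),(335,400)]: print(p,cs[p],Ws[p].round(3))
s=ctrl.read_state()
from scipy.spatial.transform import Rotation as Ro
R=Ro.from_quat(np.roll(s["eef_rot"],-1)).as_matrix();print(R.round(3),s["ee_pos"])
```

```text
bar n 60 mean [0.56881316 0.35100764 0.08813175] dir [-0.96759842  0.25172376 -0.01970912] mid [0.56220532 0.35272669 0.08799715] len 0.09864283101633656 topz [0.08506934 0.08806717 0.09112545]
copper foot 2867 0.01119683766841422 ((534.8087768554688, 254.89846801757812), (149.0900421142578, 188.3756103515625), 74.19483947753906)
 high 2926 [0.53460543 0.25458399 0.11377296] [0.59934265 0.31047568 0.12249058] [0.46987513 0.19909903 0.10052967]
blue foot 2725 0.011196577443674749 ((518.6136474609375, -117.60848999023438), (149.0300750732422, 188.8887176513672), 71.78121185302734)
 high 3044 [ 0.51863546 -0.11726795  0.11371927] [ 0.58515214 -0.05965199  0.1221352 ] [ 0.45337835 -0.1749391   0.1001309 ]
(40, 150) [0.728 0.338 0.357]
(40, 450) [ 0.747 -0.059  0.339]
(62, 250) [0.711 0.209 0.338]
(160, 332) [0.663 0.094 0.054]
(100, 335) [0.664 0.093 0.329]
(30, 345) [0.666 0.086 0.49 ]
side colours:
(210, 322) [86 55 41] [0.524 0.216 0.094]
(215, 318) [87 57 43] [0.517 0.223 0.079]
(340, 392) [41 40 52] [ 0.499 -0.16   0.101]
(335, 400) [99 63 46] [ 0.512 -0.161  0.108]
[[-0.646  0.763 -0.001]
 [ 0.763  0.646 -0.001]
 [-0.    -0.002 -1.   ]] [0.49554241 0.41985326 0.21374023]
```

Run:
```python
import cv2
a=cv2.imread("pics/side1.png");b=cv2.imread("pics/top1.png")
x=cv2.resize(a[165:265,265:385],None,fx=3.3,fy=3.3,interpolation=2);y=cv2.resize(b[160:290,165:310],(396,330))
cv2.imwrite("pics/crop1.png",cv2.hconcat([x[:330,:396],y]))
```

```text
(no output)
```

View pics/crop1.png

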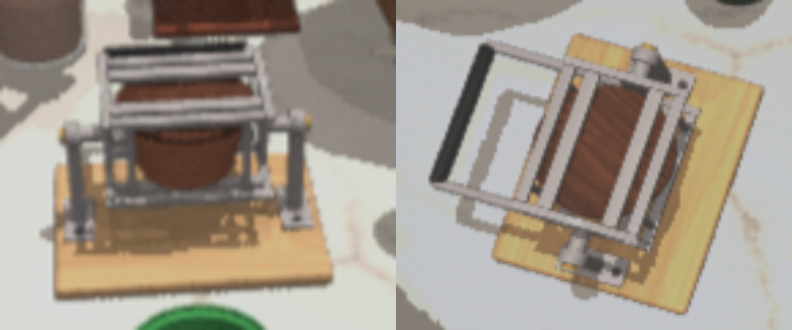

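The crops confirm it: the left stand holds a copper-brown mould. The axle is at about (0.535, 0.255), from both the foot and the cradle centre, and the bar is at about (0.563, 0.355). The 105 mm radius agrees with these. Next I turn and shift at height, and check for tall neighbours at the same time.

```bash
python3 - <<'E'
from h import *
for n in("top","side"):
    d=np.load("/tmp/%s.npz"%n);W=d["W"].reshape(-1,3);r=W-[.5348,.2549,0]
    a=r[:,:2]@[.272,.962];b=r[:,:2]@[.962,-.272]
    k=(W[:,2]>.1)&(W[:,2]<.45)&(abs(b)<.1)&(abs(a)<.26)&~((abs(a)<.07)&(W[:,2]<.13))
    for lo in np.arange(-.26,.26,.04):
        q=k&(a>=lo)&(a<lo+.04)
        if q.sum()>3: print(n,lo.round(2),q.sum(),"b",b[q].min().round(3),b[q].max().round(3),"z",W[q,2].min().round(3),W[q,2].max().round(3))
E
python3 -m pendant '[{"twist":-6.8},{"twist":-6.8},{"twist":-6.8},{"twist":-6.8},{"twist":-6.8},{"tx":-2.7,"ty":-1.4},{"tx":-2.7,"ty":-1.4},{"tx":-2.8,"ty":-1.6}]' -0.09 15
```

```text
top 0.06 357 b -0.1 -0.077 z 0.305 0.391
top 0.1 2410 b -0.1 -0.045 z 0.214 0.45
top 0.14 426 b -0.063 -0.022 z 0.229 0.449
top 0.18 1199 b -0.063 0.067 z 0.193 0.347
top 0.22 119 b -0.036 0.064 z 0.192 0.347
side 0.06 158 b -0.1 -0.08 z 0.306 0.39
side 0.1 1485 b -0.1 -0.045 z 0.213 0.45
side 0.14 286 b -0.068 -0.023 z 0.222 0.449
side 0.18 939 b -0.07 0.065 z 0.193 0.346
side 0.22 140 b -0.1 0.049 z 0.1 0.345invalid input at $[0]: expected keys tx, ty, tz, twist
```

```bash
python3 -m pendant '[{"tx":0,"ty":0,"tz":0,"twist":-6.8},{"tx":0,"ty":0,"tz":0,"twist":-6.8},{"tx":0,"ty":0,"tz":0,"twist":-6.8},{"tx":0,"ty":0,"tz":0,"twist":-6.8},{"tx":0,"ty":0,"tz":0,"twist":-6.8},{"tx":-2.7,"ty":-1.4,"tz":0,"twist":0},{"tx":-2.7,"ty":-1.4,"tz":0,"twist":0},{"tx":-2.8,"ty":-1.6,"tz":0,"twist":0}]' -0.09 15
```

```text
t: 0.77
ee_pos: [0.5629, 0.3556, 0.2142]
eef_rot: [-0.0, 0.136, 0.991, -0.0]
contact_force: [-0.3, 0.6, 0.4]
gripper_width: 0.0501
grip_force: 0.0
```

Run:
```python
from h import *
d=get("wrist","w1.png");W=d["W"];c=d["color"].astype(int)
r=W-[.5348,.2549,0];a=r[...,:2]@[.272,.962];b=r[...,:2]@[.962,-.272]
m=(c.sum(-1)<150)&(abs(a-.105)<.03)&(abs(b)<.06)&(W[...,2]>.06)&(W[...,2]<.11)
print(m.sum(),"a",np.percentile(a[m],[2,50,98]),"b",np.percentile(b[m],[1,99]),"z",np.percentile(W[m][:,2],[5,50,98]))
for lo,hi in((-.045,-.015),(.015,.045)):
    q=m&(b>lo)&(b<hi);print(q.sum(),a[q].mean())
```

```text
Traceback (most recent call last):
IndexError: index -1 is out of bounds for axis 0 with size 0
```

View pics/w1.png

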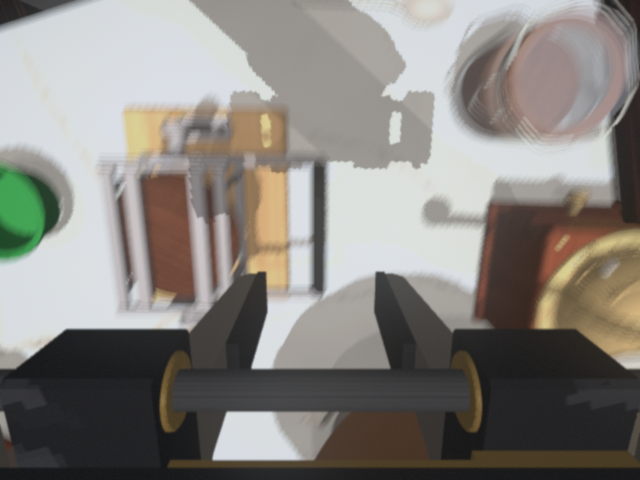

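The wrist view shows the bar upright at column 319, between the finger tips at columns 267 and 375 (centre 321), so it is centred and aligned. Its lengthwise position still needs a check, because the brightness filter missed it.

Run:
```python
from h import *
d=get("wrist");W=d["W"]
r=W-[.5348,.2549,0];a=r[...,:2]@[.272,.962];b=r[...,:2]@[.962,-.272]
for v in(165,190,225,260,285):
    for u in (316,319,322): print(v,u,d["color"][v,u],a[v,u].round(4),b[v,u].round(4),W[v,u,2].round(4))
```

```text
165 316 [221 224 230] 0.0926 -0.03 -0.0005
165 319 [220 224 229] 0.0955 -0.0299 -0.0008
165 322 [115 117 121] 0.0985 -0.0376 0.0841
190 316 [221 225 222] 0.0924 -0.0058 -0.0004
190 319 [220 224 221] 0.0953 -0.0056 -0.0019
190 322 [119 121 119] 0.0983 -0.0059 0.0007
225 316 [216 220 217] 0.092 0.0294 -0.0004
225 319 [202 206 201] 0.095 0.0295 -0.0006
225 322 [114 116 112] 0.098 0.0298 -0.0019
260 316 [221 225 229] 0.0917 0.0661 0.0006
260 319 [221 225 228] 0.0948 0.0665 -0.0005
260 322 [132 135 138] 0.0978 0.0667 -0.0012
285 316 [218 222 225] 0.0914 0.0943 -0.0014
285 319 [217 221 225] 0.0945 0.0942 -0.001
285 322 [217 221 225] 0.0977 0.0944 -0.0014
```

Run:
```python
from h import *
d=get("wrist");W=d["W"]
r=W-[.5348,.2549,0];a=r[...,:2]@[.272,.962];b=r[...,:2]@[.962,-.272];z=W[...,2]
m=(abs(a-.105)<.025)&(abs(b)<.035)&(z>.06)&(z<.11)
print(m.sum(),np.percentile(a[m],[2,50,98]),np.percentile(z[m],[2,50,98]),[a[m&(b>l)&(b<h)].mean() for l,h in((-.035,-.01),(.01,.035))])
k=(abs(a-.075)<.01)&(abs(b)<.07)&(z>.06)&(z<.11);print("arms b",np.percentile(b[k],[1,99]),b[k&(b>0)].mean(),b[k&(b<0)].mean())
print(ctrl.read_state()["ee_pos"])
```

```text
1381 [0.09863798 0.1041411  0.11030106] [0.08459706 0.08921695 0.09111939] [np.float64(0.10455506107283286), np.float64(0.10403748218062733)]
arms b [-0.05775914  0.05521594] 0.05137139834397873 -0.05418658480546288
[0.56516872 0.35204775 0.21384146]
```

Bar measured at a = 0.104, b ≈ -0.001, z = 0.085, which matches the given dimensions. I correct by tx +0.4 and ty +0.25, then go down 14.8 cm.

```bash
python3 -m pendant '[{"tx":0.4,"ty":0.25,"tz":2,"twist":0},{"tx":0,"ty":0,"tz":3,"twist":0},{"tx":0,"ty":0,"tz":3,"twist":0},{"tx":0,"ty":0,"tz":2,"twist":0},{"tx":0,"ty":0,"tz":0,"twist":0},{"tx":0,"ty":0,"tz":0,"twist":0}]'
python3 - <<'E'
from h import *
d=ctrl.read_state();r=d["ee_pos"]-[.5348,.2549,0];print(d["ee_pos"],r[:2]@[.272,.962],r[:2]@[.962,-.272])
E
```

```text
t: 1.42
ee_pos: [0.5582, 0.3598, 0.1136]
eef_rot: [-0.001, 0.136, 0.991, -0.001]
contact_force: [0.4, -0.5, -0.4]
gripper_width: 0.0499
grip_force: 0.0
[0.55821199 0.35983877 0.11361243] 0.10731915664458062 -0.006021011093254886
```

The earlier reading was a transient, because the tool was still settling. I undo that correction and go down to the bar.

```bash
python3 -m pendant '[{"tx":-0.4,"ty":-0.25,"tz":0,"twist":0},{"tx":0,"ty":0,"tz":0,"twist":0},{"tx":0,"ty":0,"tz":1.5,"twist":0},{"tx":0,"ty":0,"tz":1.7,"twist":0},{"tx":0,"ty":0,"tz":1.5,"twist":0},{"tx":0,"ty":0,"tz":0,"twist":0},{"tx":0,"ty":0,"tz":0,"twist":0},{"tx":0,"ty":0,"tz":0,"twist":0}]'
python3 - <<'E'
from h import *
d=ctrl.read_state();r=d["ee_pos"]-[.5348,.2549,0];print(d["ee_pos"],r[:2]@[.272,.962],r[:2]@[.962,-.272])
E
```

```text
t: 2.08
ee_pos: [0.5639, 0.3563, 0.0694]
eef_rot: [0.001, 0.137, 0.991, 0.001]
contact_force: [-0.0, -0.0, 0.2]
gripper_width: 0.0498
grip_force: 0.0
[0.56393666 0.3562611  0.06938959] 0.10543454593718819 0.00045925002860970274
```

```bash
python3 -m pendant '[{"tx":0,"ty":0,"tz":0,"twist":0},{"tx":0,"ty":0,"tz":0,"twist":0},{"tx":0,"ty":0,"tz":0,"twist":0},{"tx":0,"ty":0,"tz":0,"twist":0},{"tx":0,"ty":0,"tz":0,"twist":0},{"tx":0,"ty":0,"tz":0,"twist":0}]' 1 20; python3 -c "
import numpy as np
p=[(np.cos(t),np.sin(t)) for t in np.radians(np.arange(0,181,7.5))]
print((10.5*np.diff(p,axis=0)).round(2).tolist())"
```

```text
t: 2.58
ee_pos: [0.563, 0.3559, 0.0677]
eef_rot: [0.0, 0.137, 0.991, 0.0]
contact_force: [2.3, 8.4, -1.9]
gripper_width: 0.0124
grip_force: 5.0
[[-0.09, 1.37], [-0.27, 1.35], [-0.44, 1.3], [-0.61, 1.23], [-0.76, 1.14], [-0.91, 1.03], [-1.03, 0.91], [-1.14, 0.76], [-1.23, 0.61], [-1.3, 0.44], [-1.35, 0.27], [-1.37, 0.09], [-1.37, -0.09], [-1.35, -0.27], [-1.3, -0.44], [-1.23, -0.61], [-1.14, -0.76], [-1.03, -0.91], [-0.91, -1.03], [-0.76, -1.14], [-0.61, -1.23], [-0.44, -1.3], [-0.27, -1.35], [-0.09, -1.37]]
```

The bar is gripped (12.4 mm opening). First third of the arc.

```bash
python3 -m pendant '[{"tx":0,"ty":0.05,"tz":-1.37,"twist":0},{"tx":0,"ty":-0.27,"tz":-1.35,"twist":0},{"tx":0,"ty":-0.44,"tz":-1.3,"twist":0},{"tx":0,"ty":-0.61,"tz":-1.23,"twist":0},{"tx":0,"ty":0,"tz":0,"twist":0},{"tx":0,"ty":0,"tz":0,"twist":0}]'
cat > s.py <<'E'
from h import *
d=ctrl.read_state();r=d["ee_pos"]-[.5348,.2549,.085-.019];a=r[:2]@[.272,.962]
print("a",a,"b",r[:2]@[.962,-.272],"z",r[2],"ang",np.degrees(np.arctan2(r[2],a)),"rad",np.hypot(a,r[2]))
E
python3 s.py
```

```text
t: 3.08
ee_pos: [0.5595, 0.3433, 0.1219]
eef_rot: [0.0, 0.137, 0.991, 0.001]
contact_force: [-1.5, -0.8, 2.4]
gripper_width: 0.0112
grip_force: 20.0
a 0.09176633935996815 b -0.0003309499626668079 z 0.05587509262185003 ang 31.336583092471955 rad 0.10743875937029969
```

Run:
```python
from h import *
a=get("side")["color"][:,:,::-1];b=get("wrist")["color"][:,:,::-1]
cv2.imwrite("pics/s2.png",cv2.hconcat([cv2.resize(a[130:280,240:400],(400,375)),cv2.resize(b,(400,375))]))
```

```text
(no output)
```

View pics/s2.png

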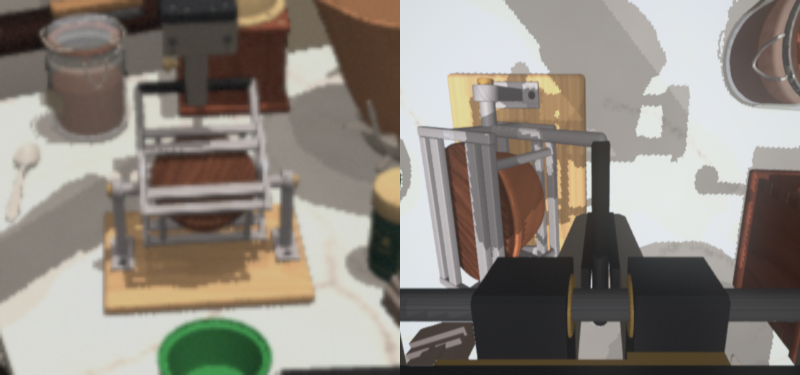

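The cradle is following: the bar is between the pads at (200,85) in the left panel, and the cradle has tilted about 30°. I continue the arc.

```bash
python3 -m pendant '[{"tx":0,"ty":-0.76,"tz":-1.14,"twist":0},{"tx":0,"ty":-0.91,"tz":-1.03,"twist":0},{"tx":0,"ty":-1.03,"tz":-0.91,"twist":0},{"tx":0,"ty":-1.14,"tz":-0.76,"twist":0},{"tx":0,"ty":-1.23,"tz":-0.61,"twist":0},{"tx":0,"ty":-1.3,"tz":-0.44,"twist":0},{"tx":0,"ty":0,"tz":0,"twist":0},{"tx":0,"ty":0,"tz":0,"twist":0}]'; python3 s.py
```

```text
t: 3.85
ee_pos: [0.5433, 0.2859, 0.1729]
eef_rot: [0.002, 0.136, 0.991, 0.004]
contact_force: [-3.2, 4.6, 15.4]
gripper_width: 0.0115
grip_force: 20.0
a 0.03209423455485971 b -0.0002682451026873884 z 0.10691103347901917 ang 73.2904683683212 rad 0.11162441028383671
```

The upward force of 15 N is more than expected, so I let it settle and look before going on.

```bash
python3 -m pendant '[{"tx":0,"ty":0,"tz":0,"twist":0},{"tx":0,"ty":0,"tz":0,"twist":0},{"tx":0,"ty":0,"tz":0,"twist":0}]'; python3 s.py
python3 - <<'E'
from h import *
a=get("side")["color"][:,:,::-1];b=get("wrist")["color"][:,:,::-1]
cv2.imwrite("pics/s3.png",cv2.hconcat([cv2.resize(a[110:270,240:410],(400,375)),cv2.resize(b,(400,375))]))
E
```

```text
t: 4.1
ee_pos: [0.5434, 0.2863, 0.1728]
eef_rot: [0.002, 0.136, 0.991, 0.004]
contact_force: [-2.9, 5.1, 15.8]
gripper_width: 0.0111
grip_force: 20.0
a 0.032563744501516695 b -0.00024508533015929305 z 0.10681197775478957 ang 73.04512025559539 rad 0.11166555443756915
```

View pics/s3.png

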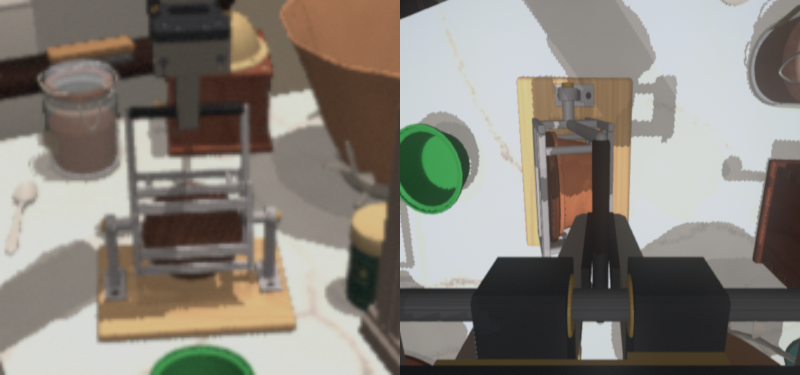

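The swing looks right: the cradle is about 70° up, the bar at (185,110) is still between the pads, and nothing obstructs it. The push is radial, so I raise 5 mm and carry on over the top.

```bash
python3 -m pendant '[{"tx":0,"ty":0,"tz":-0.5,"twist":0},{"tx":0,"ty":-1.35,"tz":-0.27,"twist":0},{"tx":0,"ty":-1.37,"tz":-0.09,"twist":0},{"tx":0,"ty":-1.37,"tz":0.09,"twist":0},{"tx":0,"ty":-1.35,"tz":0.27,"twist":0},{"tx":0,"ty":0,"tz":0,"twist":0},{"tx":0,"ty":0,"tz":0,"twist":0}]'; python3 s.py
```

```text
t: 4.78
ee_pos: [0.5266, 0.2273, 0.174]
eef_rot: [-0.001, 0.138, 0.99, -0.002]
contact_force: [-4.7, -2.1, 7.9]
gripper_width: 0.0114
grip_force: 20.0
a -0.028765856663059544 b -0.00034659819074641524 z 0.10801412386421483 ang 104.91264149053339 rad 0.11177891332319183
```

```bash
python3 -m pendant '[{"tx":0,"ty":-1.3,"tz":0.44,"twist":0},{"tx":0,"ty":-1.23,"tz":0.61,"twist":0},{"tx":0,"ty":-1.14,"tz":0.76,"twist":0},{"tx":0,"ty":-1.03,"tz":0.91,"twist":0},{"tx":0,"ty":-0.91,"tz":1.03,"twist":0},{"tx":0,"ty":-0.76,"tz":1.14,"twist":0},{"tx":0,"ty":0,"tz":0,"twist":0},{"tx":0,"ty":0,"tz":0,"twist":0}]'; python3 s.py
```

```text
t: 5.45
ee_pos: [0.5095, 0.1669, 0.1231]
eef_rot: [-0.001, 0.137, 0.991, -0.001]
contact_force: [2.7, 2.8, -4.8]
gripper_width: 0.0114
grip_force: 20.0
a -0.09150406633904794 b -0.00038622648752647745 z 0.05708953465651179 ang 148.0398942492276 rad 0.1078527195942594
```

```bash
python3 -m pendant '[{"tx":0,"ty":-0.61,"tz":1.23,"twist":0},{"tx":0,"ty":-0.44,"tz":1.3,"twist":0},{"tx":0,"ty":-0.27,"tz":1.35,"twist":0},{"tx":0,"ty":-0.05,"tz":1.0,"twist":0},{"tx":0,"ty":0,"tz":0.5,"twist":0},{"tx":0,"ty":0,"tz":0,"twist":0},{"tx":0,"ty":0,"tz":0,"twist":0}]'; python3 s.py
```

```text
t: 6.03
ee_pos: [0.5059, 0.1541, 0.0706]
eef_rot: [-0.001, 0.137, 0.991, -0.001]
contact_force: [0.2, -0.4, -1.5]
gripper_width: 0.0114
grip_force: 20.0
a -0.10483440176015409 b -0.0003928892892868206 z 0.004637318722924638 ang 177.4671892872262 rad 0.10493691684696757
```

```bash
python3 -m pendant '[{"tx":0,"ty":0,"tz":0.5,"twist":0},{"tx":0,"ty":0,"tz":0,"twist":0},{"tx":0,"ty":0,"tz":0,"twist":0}]'; python3 s.py;  python3 - <<'E'
from h import *
for n in ("top","wrist","side"):
    d=get(n);W=d["W"];r=W-[.5348,.2549,0];a=r[...,:2]@[.272,.962];b=r[...,:2]@[.962,-.272];z=W[...,2]
    m=(abs(a+.105)<.012)&(abs(b)<.035)&(abs(b)>.014)&(z>.06)&(z<.115)
    k=(abs(a)<.05)&(abs(b)<.065)&(z>.108)&(z<.135)
    if m.sum()>5: print(n,"bar",m.sum(),np.percentile(z[m],[5,50,95]))
    if k.sum()>50: print(n,"cradle top slope a",np.polyfit(a[k],z[k],1),k.sum())
E
```

```text
t: 6.28
ee_pos: [0.5066, 0.1539, 0.0673]
eef_rot: [0.0, 0.137, 0.991, -0.001]
contact_force: [-3.0, -2.7, 8.6]
gripper_width: 0.0114
grip_force: 20.0
a -0.10483708492729885 b 0.0003694302188605378 z 0.0013157606241038788 ang 179.28094554711595 rad 0.10484534134654536
top cradle top slope a [-0.00073565  0.11660939] 989
wrist bar 2233 [0.0853535  0.08921633 0.09068409]
wrist cradle top slope a [-0.20365164  0.11088727] 22694
side bar 116 [0.08263026 0.0882595  0.0910128 ]
side cradle top slope a [0.00554694 0.11757961] 359
```

The bar top is at 0.091, the same height as at the start, and the cradle top is level with the stop pushing back. One more light press, then I open to straddle width and retreat straight up.

```bash
python3 -m pendant '[{"tx":0,"ty":0,"tz":0.2,"twist":0},{"tx":0,"ty":0,"tz":0,"twist":0},{"tx":0,"ty":0,"tz":0,"twist":0}]'; python3 -m pendant '[{"tx":0,"ty":0,"tz":0,"twist":0},{"tx":0,"ty":0,"tz":0,"twist":0},{"tx":0,"ty":0,"tz":0,"twist":0},{"tx":0,"ty":0,"tz":0,"twist":0},{"tx":0,"ty":0,"tz":0,"twist":0},{"tx":0,"ty":0,"tz":0,"twist":0}]' -0.02; python3 s.py
```

```text
t: 6.68
ee_pos: [0.507, 0.1538, 0.0666]
eef_rot: [0.0, 0.137, 0.991, -0.001]
contact_force: [-4.5, -5.3, 18.6]
gripper_width: 0.0114
grip_force: 20.0
t: 7.18
ee_pos: [0.5064, 0.1552, 0.064]
eef_rot: [-0.0, 0.137, 0.991, -0.0]
contact_force: [-0.3, -0.4, -0.3]
gripper_width: 0.0466
grip_force: 0.0
a -0.10360738679639936 b -0.00023940609037039623 z -0.0019508982535471342 ang -178.92126390004591 rad 0.10362575260413988
```

```bash
python3 -m pendant '[{"tx":0,"ty":0,"tz":-1,"twist":0},{"tx":0,"ty":0,"tz":-2,"twist":0},{"tx":0,"ty":0,"tz":-3,"twist":0},{"tx":0,"ty":0,"tz":-3,"twist":0},{"tx":0,"ty":0,"tz":-3,"twist":0},{"tx":0,"ty":0,"tz":-3,"twist":0},{"tx":0,"ty":0,"tz":0,"twist":0},{"tx":0,"ty":0,"tz":0,"twist":0}]'
python3 - <<'E'
from h import *
a=get("side","s4.png")
for n in ("top","wrist","side"):
    d=get(n);W=d["W"];r=W-[.5348,.2549,0];a=r[...,:2]@[.272,.962];b=r[...,:2]@[.962,-.272];z=W[...,2]
    m=(abs(a+.105)<.012)&(abs(b)<.035)&(z>.06)&(z<.115)
    k=(abs(a)<.05)&(abs(b)<.065)&(z>.108)&(z<.125)
    if m.sum()>5: print(n,"bar",m.sum(),np.percentile(z[m],[5,50,95]))
    if k.sum()>50: print(n,"slope",np.polyfit(a[k],z[k],1),k.sum())
A=get("side")["color"][:,:,::-1];B=get("top")["color"][:,:,::-1]
cv2.imwrite("pics/s4.png",cv2.hconcat([cv2.resize(A[130:290,240:410],(400,375)),cv2.resize(B[130:310,160:352],(400,375))]))
E
```

```text
t: 7.85
ee_pos: [0.5076, 0.1556, 0.2167]
eef_rot: [0.002, 0.137, 0.991, 0.001]
contact_force: [0.1, 0.1, -0.3]
gripper_width: 0.047
grip_force: 0.0
top slope [-0.01737697  0.11850111] 208
wrist bar 1367 [0.08526814 0.08912722 0.09076927]
wrist slope [-0.01398815  0.11546312] 13921
side bar 198 [0.08225081 0.08825484 0.09134039]
side slope [-0.01879012  0.11625186] 976
```

View pics/s4.png

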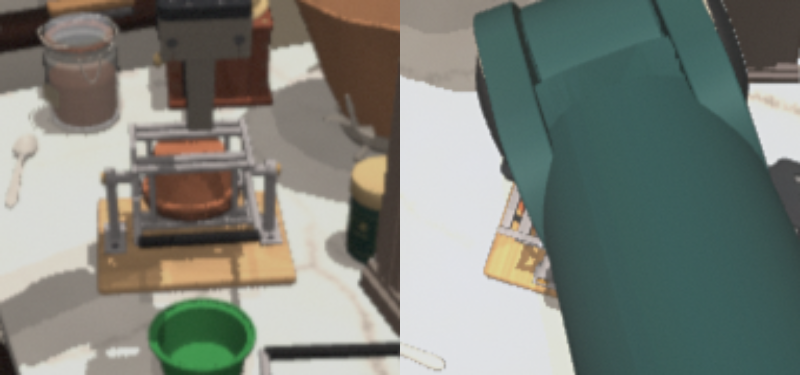

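The copper mould now sits upside down at (195,180) in the level cradle. The black handle is on the near (right) side at (200,237), and the gripper is clear. Handing in.

```bash
python3 -c "from station import ctrl; print(ctrl.hand_in())"
```

```text
the job is handed in; nothing more can be done
None
```

The copper mould's stand was swung from left over to right, leaving the mould upside down on its board and the cradle level to within about 1°; I let go, never touched the blue stand, and handed in at about 8 s, though the hand-in gave no verdict.

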